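Open a tight jar in the bench holder

ROBOT

A 6-joint arm with a two-finger parallel gripper is mounted at the origin on a cart in front of the work surface, level with it; the furniture and walls round the work are solid. World frame = base frame: x ahead of the robot, y to its left, z up, the work surface at z = 0. Lengths are in m, angles in degrees, forces in N, time in s.
With the tool pointing down it reaches from about 0.35 to 0.875 m from the base axis. Payload 4.2 kg.
Tool frame: the origin (TCP) lies at the very end of the fingers, on their centre line; the grasp point (between the pads) lies 19 mm behind it; z points along the fingers, y is the line along which they close (so a half turn about z gives the same grasp; the last joint's range is limited). The gripper opens to 87 mm and grips with 3 to 60 N. Pads are 19 mm wide; open, the fingers measure 117 mm over their backs; the gripper's body (75 mm by 190 mm) begins 51 mm behind the grasp point.
Start: joints at [14.817, 22.042, 0.453, 0, -68.411, -14.817], TCP at [0.625, 0, 0.223] pointing down, gripper open.
Joint ranges: [-179.83, 179.83], [-69.29, 118.12], [-61.27, 80.66], [-181.25, 117.63], [-171.15, -9.14], [-177.46, 177.46]. Speed limits (degrees/s): [159.86, 159.86, 180, 180, 180, 180].

INTERFACE

Orientations are given as a 3x3 rotation matrix whose columns are the frame's x, y, z axes.
In Python, from station import sense, optics, r gives the robot as it stands. The module is installed in compiled form; this text tells all that it offers.
- The arm moves only by the shell command python3 -m pendant 'ROWS' [OPENING]. ROWS is JSON, a list that holds one entry, the list of rows, each a list of 4 numbers: the shift along the tool's x, y, z normalised to -1 to 1, where 1 is 100 mm, then the turn about the tool's z normalised to -1 to 1, where 1 is 2 rad. A call has 1 to 8 rows; each row is the pose to reach, as a shift and turn from the pose commanded when the call began, along the tool's axes at that moment; what a row does not reach only later rows make up. A row lasts 1/10 s, in which the tool goes at most 50 mm and 8.59 degrees, less where a joint would pass 70% of its speed; a pose out of reach is approached as far as the arm can. A call with a number of a shift or a turn outside -1 to 1 is refused whole. A call with a gripper value outside its range is refused whole. OPENING is the closure, from 0 (fully open) to 1 (shut), set as the call begins (- or left out, the last holds). The fingers move at their own pace and stop on an object; the grip force is fixed at half the most. Time passes only in rows, so rows that repeat a pose let the fingers close. It gives the time, the measured TCP pose, the force, the opening and the grip force at its end, in the units of the state.
- sense(): the state, without advancing time (a new reading comes with each control period).
- optics.capture(name): name is "scene" or "side" or "wrist"; returns the picture (384x512x3 uint8, red, green, blue); there is no depth.
- optics.get_calibration(name): a dict with "camera_matrix" (3x3 intrinsics, pixels), "distortion" ([k1, k2, p1, p2, k3] as OpenCV has them; the pictures are not rectified), "camera_from_world" (4x4, takes a point from world to camera coordinates). Camera axes: x right, y down, z forward; pixel columns grow to the right and rows downward; lengths in m; the calibration is good to about 2 mm. A picture is of the moment at which its call begins: read the wrist's pose just before it. get_calibration takes no time and is no camera call; for the wrist camera it gives the pose at the moment of the call.
- r.finish_job(): hands the job in; it is judged then, once.
The state is a dict: "time_s": time; "joints": joint angles; "joint_velocities": joint speeds; "effort": joint torques, N m; "tcp_pos": TCP position; "ee_rot": TCP orientation; "wrist_force": force on the tool from outside, world axes, zero at the start; "moment": the same for the moment, N m; "gripper_width": opening from 0.0 (shut) to 1.0 (fully open); "gripper_force": force on a finger pad.
Only numpy, scipy, OpenCV 4.12 (cv2) and the standard library are available. Lean on these libraries where they do the work, as an engineer would, in place of code of your own. Each camera call takes 0.05 s, during which the arm holds its last target. There are 200 camera calls.

TASK

Stand the square jar, still capped, in the square well of the metal bench holder so that the holder braces it. Then twist its tight cap anticlockwise until the threads let go, lift it off, and finish while still holding it, level, straight above the jar's mouth, its lower edge two or three centimetres clear of the rim, with the jar still fully down in the holder. Do not tip the jar over, and leave the round jar, the beaker, the timer and the covered dish where they are.

Things in the scene. Friction and masses are not known exactly. Their poses are not given: they have to be found in the camera images.
- cap: the grey screw cap on the square jar: ribbed cylinder 57 mm across, 30 mm high, about 45 g, loose; origin at the centre of its lower edge, z up. It is tight: a spring gasket presses it up against the threads with about 12 N, so turning takes up to about 0.5 N m. Clockwise it is already at its stop. While it is on, the jar can be carried by it
- cap_center (a point): centre of the cap, 15 mm above its lower edge, at grip height; on the jar it is 67 mm above the jar's underside. Turned anticlockwise (from above) relative to the jar, the cap's three lugs leave the threads after 1.05 rad and meet a hard stop at 1.68 rad; between these (aim for 1.4) it lifts straight off
- jar: the white square plastic jar, loose, 0.22 to 0.43 kg: body 62 mm square, 44 mm high, then a round neck 41 mm across with its rim 76 mm up. Origin at the centre of its underside, z up, x and y square to its sides. The fitted cap spans 52 to 82 mm above the underside, 8 mm clear of the body's flat shoulder
- jar_mouth (a point): centre of the jar's mouth at the rim, 76 mm above the jar's underside (the gasket may stand up to 6 mm higher)
- holder: the aluminium jar holder, fixed to the bench: a block 98 mm square, 30 mm high, with a bolted ear on each x side (148 mm over both). Origin at the centre of its underside, z up, x and y square to its sides. Square well in its top, parallel to its sides: 66 mm wide, bevelled edges, 22 mm deep; the jar fits in any of four quarter turns with 2 mm to spare on each side
- well_floor (a point): centre of the well's floor, 8 mm above the bench; the jar's underside rests here when it is fully down. Same axes as the holder
- round_jar: bystander: round glass jar with a black lid, 66 mm across, 90 mm high; origin at the centre of its underside
- beaker: bystander: glass beaker, 72 mm across, 97 mm high; origin at the centre of its underside
- kitchen_timer: bystander: flat white timer, 66x66x19 mm; origin at the centre of its underside. Left of it a fixed oven on a board, 0.4 m high, fills the bench from y = 0.16 leftward and from x = 0.42 away from the robot: keep the arm out of there
- petri: bystander: flat covered dish, 63 mm across, 16 mm high; origin at the centre of its underside. Behind it, from x = 0.63 on, stands the fixed red transformer, 235 mm high
Not all that is in view belongs to the job. Of the things shaped like the cap, the grey one is meant.

How it is judged (in metres and radians):
On the way:
1. the capped jar stands fully down in the holder's well, upright (z of jar in the frame of well_floor below 0.003 m and horizontal distance between jar and well_floor below 0.006 m and angle between jar's own z axis and vertical below 0.06 rad and z of cap_center in the frame of jar_mouth below -0.004 m), for 0.2 s.
At the end, for the whole second after the job is handed in: The jar stands upright and fully down in the well (within 3 mm of its floor, within 6 mm of its centre), and the gripper holds the cap still and level (within 0.2 rad), free of the jar, its lower edge 8 to 50 mm above the rim and its axis within 15 mm of the mouth's (z of jar in the frame of well_floor below 0.003 m and horizontal distance between jar and well_floor below 0.006 m and angle between jar's own z axis and vertical below 0.06 rad and z of cap_center in the frame of jar_mouth between 0.023 and 0.065 m and horizontal distance between cap_center and jar_mouth below 0.015 m and angle between cap's own z axis and vertical below 0.2 rad and contact force between the fingers and cap above 1 N and contact force between jar and cap below 0.1 N and linear speed of each of cap, jar below 0.03 m/s); the arm keeps its last pose, push and grip.
It fails at once if the jar is tipped over (angle between jar's own z axis and vertical above 0.6 rad).
It fails at once if the round jar, beaker, timer or dish is moved by over 3 cm (distance of any of round_jar, beaker, kitchen_timer, petri from where it was at the start of the episode above 0.03 m).
It also fails if it takes over 51 s, if anything falls off the work surface, if the arm or the gripper's body presses on something with over 40 N, if the wrist force passes 120 N, or if a joint passes its speed limit or range.

## Working session

There is one attempt and no reset: what is moved stays moved. The work goes in short steps, Python scripts to look and compute and a shell command to move; the robot and the scene stay as the last step left them, time stands still between calls to the robot, and variables do not carry over. Pictures are saved under pics/ and viewed, at most 10 in all, crops included, and the job is handed in when it is done.

```bash
mkdir -p pics
cat > h.py <<'E'
import numpy as np, cv2
from station import sense, optics, r
def cap(n,f):
    c=optics.get_calibration(n); im=optics.capture(n); cv2.imwrite(f'pics/{f}.png',im[:,:,::-1]); np.save(f'pics/{f}.npy',im)
    np.savez(f'pics/{f}_c.npz',K=c["camera_matrix"],d=c["distortion"],T=c["camera_from_world"]); return im
def cal(f):
    c=np.load(f'pics/{f}_c.npz'); return c['K'],c['d'],c['T']
def ray(f,uv):
    K,d,T=cal(f); p=cv2.undistortPoints(np.array(uv,float).reshape(-1,1,2),K,d).reshape(-1,2)
    D=np.c_[p,np.ones(len(p))]@T[:3,:3]; return -T[:3,:3].T@T[:3,3],D
def onz(f,uv,z):
    o,D=ray(f,uv); return o+D*((z-o[2])/D[:,2])[:,None]
def proj(f,P):
    K,d,T=cal(f); return cv2.projectPoints(np.array(P,float).reshape(-1,1,3),cv2.Rodrigues(T[:3,:3])[0],T[:3,3],K,d)[0].reshape(-1,2)
E
python3 - <<'E'
from h import *
s=sense(); print(s['tcp_pos'],s['ee_rot'],s['time_s'])
ims=[cap('scene','s0'),cap('side','d0')]
cap('wrist','w0')
for f in('s0','d0','w0'):
    K,d,T=cal(f); print(f,-T[:3,:3].T@T[:3,3],K[0,0],T[2,:3])
cv2.imwrite('pics/a.png',cv2.resize(ims[0][:,:,::-1],(800,600)))
cv2.imwrite('pics/b.png',cv2.resize(ims[1][:,:,::-1],(800,600)))
E
```

```text
[6.24404400e-01 2.38705858e-05 2.21479852e-01] [[-1.61512164e-04 -9.99997716e-01 -2.13101008e-03]
 [-9.99999982e-01  1.61713474e-04 -9.42952034e-05]
 [ 9.46396011e-05  2.13099481e-03 -9.99997725e-01]] 0.0
s0 [ 0.1557912  -0.67426177  0.65025709] 361.27313518937666 [ 0.45097982  0.62141528 -0.64067173]
d0 [ 0.16171828 -1.11542385  0.74955928] 440.9141782053125 [ 0.304522    0.77408394 -0.5550319 ]
w0 [ 0.62502889 -0.06885008  0.38220329] 272.5357208883651 [-0.00150427  0.2523399  -0.96763749]
```

View pics/a.png

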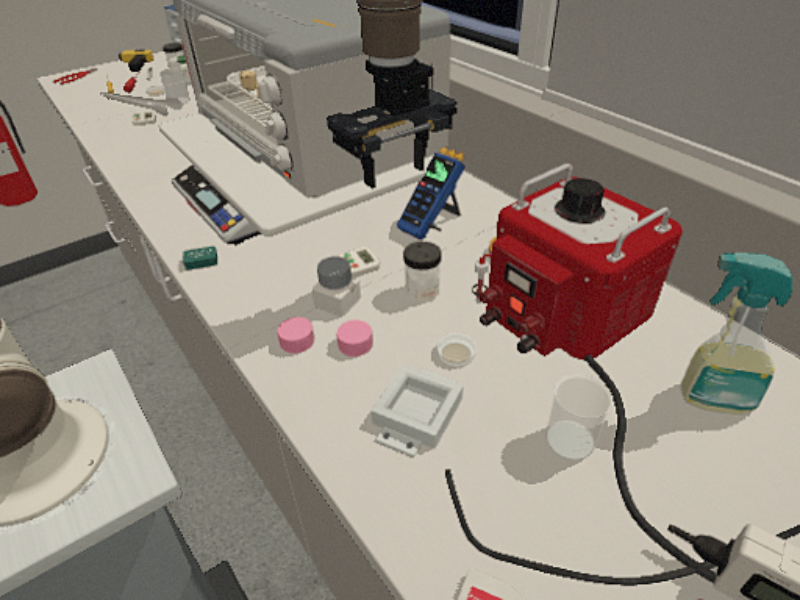

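View pics/b.png

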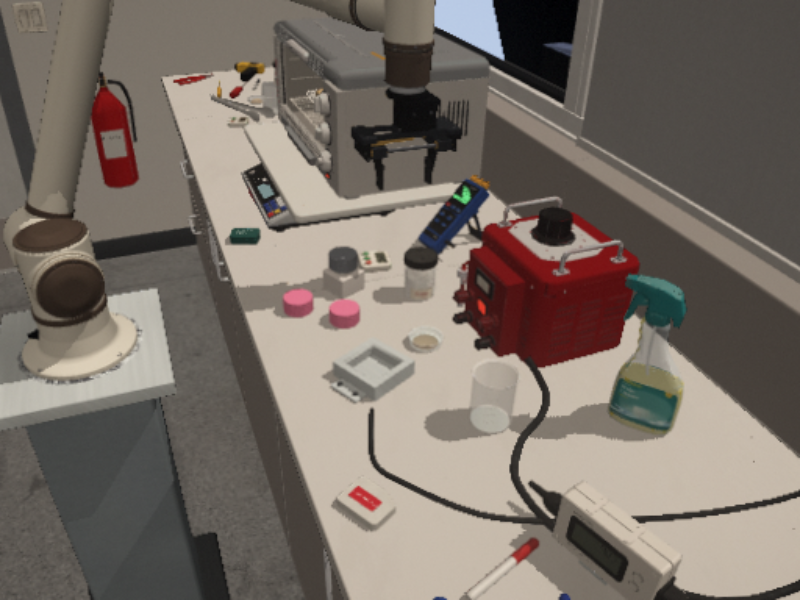

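View pics/w0.png

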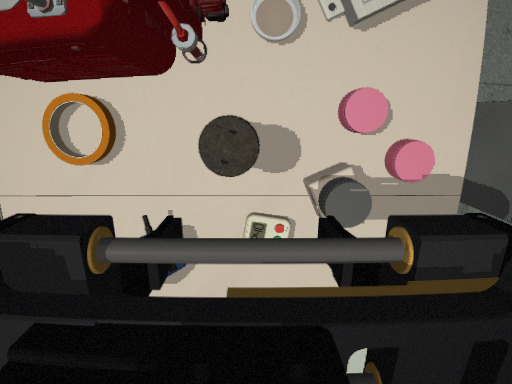

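The scene view (800x600 px) shows these cap-like candidates: grey cap on the square jar at (335,272), pink caps at (296,334) and (354,338), and the black lid on the round jar at (422,257). The grey one is the target. In the wrist view it is at (345,202), and the holder is at scene (418,408) and side (372,370).

Run:
```python
from h import *
# coarse
print('cap wrist z82',onz('w0',[[345,202]],.082),'scene top',onz('s0',[[335*.64,265*.64]],.082))
print('holder scene z30',onz('s0',[[418*.64,400*.64]],.03),'side',onz('d0',[[373*.64,365*.64]],.03))
print('round',onz('w0',[[229,146]],.09),'petri',onz('w0',[[275,15]],.016),'timer',onz('w0',[[268,232]],.019),'pinks',onz('w0',[[364,110],[413,160]],.03), 'beaker',onz('s0',[[571*.64,438*.64]],0))
w=cv2.imread('pics/w0.png'); s=cv2.imread('pics/s0.png'); d=cv2.imread('pics/d0.png')
A=cv2.resize(w[150:240,290:390],(400,360),interpolation=cv2.INTER_CUBIC)
B=cv2.resize(s[225:300,225:305],(384,360),interpolation=cv2.INTER_CUBIC)
cv2.imwrite('pics/c.png',np.hstack([A,B]))
```

```text
cap wrist z82 [[0.51414005 0.02176403 0.082     ]] scene top [[0.51268502 0.02251251 0.082     ]]
holder scene z30 [[ 0.47120381 -0.26181322  0.03      ]] side [[ 0.46849248 -0.26763914  0.03      ]]
round [[ 0.64681096 -0.0427927   0.09      ]] petri [[ 0.59405492 -0.19608367  0.016     ]] timer [[0.59831601 0.08572995 0.019     ]] pinks [[ 0.48065358 -0.08352781  0.03      ]
 [ 0.40729927 -0.02073741  0.03      ]] beaker [[ 0.61280951 -0.42470222  0.        ]]
```

View pics/c.png

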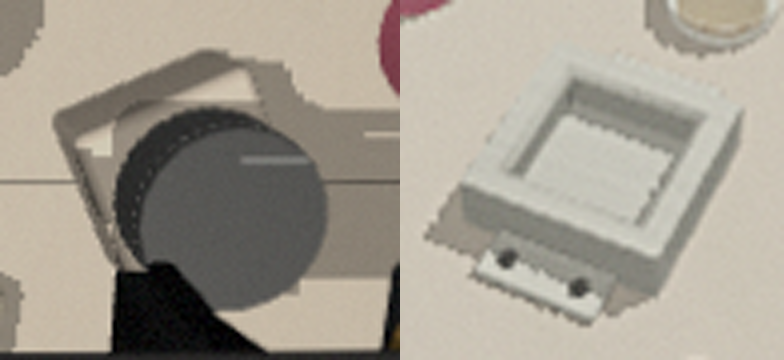

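The crop shows the grey cap on the square jar, with its top face centred at about wrist px (348,205). Jar base edges run from wrist (304,179) to (341,163) and to (317,215). The holder's top is clear.

Run:
```python
from h import *
im=np.load('pics/w0.npy')[120:215,290:400].astype(int); g=im.mean(2)
# top face: grey ~ uniform
print('grey at centre',im[80,58],im[60,60])
m=((abs(im-im[75,58]).max(2))<14).astype(np.uint8); n,l,st,ce=cv2.connectedComponentsWithStats(m)
k=l[75,58]; c=max(cv2.findContours((l==k).astype(np.uint8),cv2.RETR_EXTERNAL,cv2.CHAIN_APPROX_NONE)[0],key=len).reshape(-1,2)+[290,120]
c=c[(c[:,1]<205)|(c[:,0]>345)]
P=onz('w0',c,.082)[:,:2]
for _ in range(4):
    a=np.linalg.lstsq(np.c_[2*P,np.ones(len(P))],(P**2).sum(1),rcond=None)[0]; R=(a[2]+a[0]**2+a[1]**2)**.5
    e=abs(np.hypot(*(P-a[:2]).T)-R); P=P[e<max(.001,2*np.median(e))]
print('cap',a[:2],'diam',2*R,len(P))
w=[[290+55/4,150+118/4],[290+205/4,150+50/4],[290+110/4,150+262/4]]
Q=onz('w0',w,0.)[:,:2]; print(Q); 
for i in(1,2): v=Q[i]-Q[0]; print('jar edge',np.degrees(np.arctan2(v[1],v[0]))%90,np.hypot(*v))
# holder outer top corners, scene
h=[[225+x/4.8,225+y/4.8] for x,y in((63,183),(163,45),(342,108),(268,262))]
H=onz('s0',h,.03)[:,:2]; print(H,H.mean(0))
for i in range(4): v=H[(i+1)%4]-H[i]; print('hold edge',np.degrees(np.arctan2(v[1],v[0]))%90,np.hypot(*v))
```

```text
grey at centre [87 86 84] [58 59 58]
cap [0.50999085 0.02439977] diam 0.0524894801346237 67
[[ 0.54698815  0.0127351 ]
 [ 0.49447315 -0.01212247]
 [ 0.52351276  0.067502  ]]
jar edge 25.33017739771833 0.05810097719302181
jar edge 23.202000319522853 0.059586123871109
[[ 0.40855556 -0.23876393]
 [ 0.49506332 -0.19799335]
 [ 0.53755861 -0.28177657]
 [ 0.4547068  -0.32839753]] [ 0.47397107 -0.26173285]
hold edge 25.234217605660195 0.09563383937273896
hold edge 26.894364755354864 0.09394401194304074
hold edge 29.366585367999562 0.09506805541339387
hold edge 27.243383027040693 0.10081724919962147
```

```bash
python3 -m pendant '[[[-0.1,0.3,0.1,0],[-0.2,0.7,0.3,0],[-0.25,1.0,0.5,0],[-0.25,1.0,0.5,0],[-0.25,1.0,0.5,0]]]' 0
python3 - <<'E'
from h import *
im=cap('wrist','w1'); cv2.imwrite('pics/w1b.png',im[:,:,::-1]); s=sense(); print(s['tcp_pos'],s['joints'],s['wrist_force'])
cap('scene','s1'); print(proj('s1',[.51,.025,.082]),proj('w1',[.51,.025,.082]))
E
```

```text
time_s: 0.65
tcp_pos: [0.5248, 0.0251, 0.1727]
ee_rot: [[0.001, -1.0, 0.0], [-1.0, -0.001, -0.0], [0.0, -0.0, -1.0]]
wrist_force: [0.8, 0.7, -0.0]
gripper_width: 1.0
gripper_force: 0.0
[0.52603535 0.02523569 0.1732722 ] [ 2.04324553e+01  1.49259074e+01 -1.76021243e+01  4.27462779e-02
 -5.73686761e+01 -2.04199220e+01] [0.35892583 0.18966534 0.85807481]
[[213.04619874 169.53168664]] [[265.64583336 195.0229458 ]]
```

View pics/w1b.png

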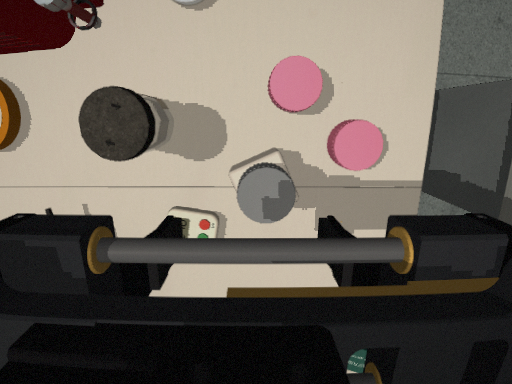

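The wrist view shows the cap's top face centred at (266,194). My estimate projects to (266,195), so it holds. The path between the fingers is clear. Descending.

```bash
python3 -m pendant '[[[0,0.1,0.2,0],[0,0.15,0.5,0],[0,0.15,0.8,0],[0,0.15,1.0,0]]]' 0 && python3 -m pendant '[[[0,0,0.15,0],[0,0,0.25,0],[0,0,0.25,0]]]' 0 && python3 -m pendant '[[[0,0,0,0],[0,0,0,0],[0,0,0,0],[0,0,0,0],[0,0,0,0],[0,0,0,0],[0,0,0,0],[0,0,0,0]]]' 1
```

```text
time_s: 1.15
tcp_pos: [0.5108, 0.025, 0.0713]
ee_rot: [[-0.001, -1.0, -0.0], [-1.0, 0.001, 0.0], [-0.0, 0.0, -1.0]]
wrist_force: [0.1, -0.6, 0.3]
gripper_width: 1.001
gripper_force: 0.0
time_s: 1.45
tcp_pos: [0.5103, 0.0249, 0.0466]
ee_rot: [[-0.001, -1.0, -0.002], [-1.0, 0.001, -0.001], [0.001, 0.002, -1.0]]
wrist_force: [-0.4, -0.2, -0.0]
gripper_width: 0.999
gripper_force: 0.0
time_s: 2.25
tcp_pos: [0.5095, 0.0249, 0.0478]
ee_rot: [[0.0, -1.0, -0.001], [-1.0, -0.0, -0.0], [0.0, 0.001, -1.0]]
wrist_force: [-3.4, 1.4, 6.1]
gripper_width: 0.65
gripper_force: 30.0
```

```bash
python3 -m pendant '[[[0,0,-0.1,0],[0,0,-0.3,0],[0,0,-0.6,0],[0,0,-0.9,0],[0,0,-1.0,0],[0,0,-1.0,0]]]' 1 && python3 -m pendant '[[[0.1,0,0,0],[0.3,0.1,0,0],[0.55,0.2,0,0],[0.8,0.3,0,0],[0.95,0.37,0,0],[1,0.37,0,0]]]' 1 && python3 -m pendant '[[[0.15,0,0,0],[0.35,0,0,0],[0.55,0,0,0],[0.7,0,0,0],[0.75,0,0,0],[0.75,0,0,0],[0.75,0,0,0]]]' 1
python3 - <<'E'
from h import *
im=cap('wrist','w2'); s=sense(); print(s['tcp_pos'],s['joints'],s['wrist_force']); a=cap('side','d2')
b=cap('scene','s2'); u,v=proj('s2',[s['tcp_pos']])[0].astype(int); print(u,v)
t=cv2.resize(b[v-60:v+60,u-70:u+70],(448,384),interpolation=cv2.INTER_CUBIC)
u,v=proj('d2',[s['tcp_pos']])[0].astype(int)
cv2.imwrite('pics/w2b.png',np.hstack([cv2.resize(im,(448,336)),cv2.resize(a[v-52:v+52,u-50:u+50],(336,336),interpolation=cv2.INTER_CUBIC)])[:,:,::-1])
E
```

```text
time_s: 2.85
tcp_pos: [0.5108, 0.0254, 0.1486]
ee_rot: [[-0.0, -1.0, 0.003], [-1.0, 0.0, 0.002], [-0.002, -0.003, -1.0]]
wrist_force: [0.3, -0.8, -4.5]
gripper_width: 0.655
gripper_force: 30.0
time_s: 3.45
tcp_pos: [0.471, -0.0766, 0.1461]
ee_rot: [[-0.002, -1.0, -0.004], [-1.0, 0.002, -0.0], [0.0, 0.004, -1.0]]
wrist_force: [-0.3, -0.9, -4.0]
gripper_width: 0.652
gripper_force: 30.0
time_s: 4.15
tcp_pos: [0.473, -0.1495, 0.1472]
ee_rot: [[0.0, -1.0, -0.0], [-1.0, -0.0, 0.0], [-0.0, 0.0, -1.0]]
wrist_force: [-0.6, 0.3, -3.7]
gripper_width: 0.651
gripper_force: 30.0
[ 0.47305889 -0.149398    0.1473252 ] [ 1.25736710e+00  1.37398188e+01 -2.35451482e+01 -1.34921902e-02
 -5.27299051e+01 -1.21370474e+00] [-0.22961261  0.12490727 -3.5844176 ]
236 189
```

View pics/w2b.png

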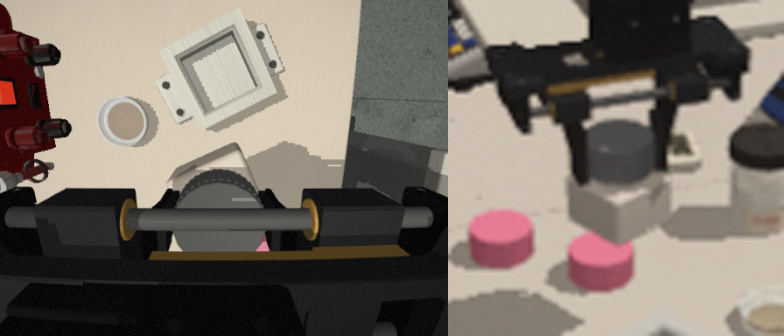

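The wrist view (448 px wide) shows the empty holder with its well centred near (218,73) and the jar hanging upright. Its near shoulder edge runs from (172,178) to (240,144). Next I zoom in to measure both yaws and the well centre.

Run:
```python
from h import *
im=np.load('pics/w2.npy')[:,:,::-1]
A=cv2.resize(im[0:150,175:330],(620,600),interpolation=cv2.INTER_CUBIC)
cv2.imwrite('pics/e.png',A)
cv2.imwrite('pics/f.png',cv2.resize(im[155:230,180:300],(720,450),interpolation=cv2.INTER_CUBIC))
```

```text
(no output)
```

View pics/e.png

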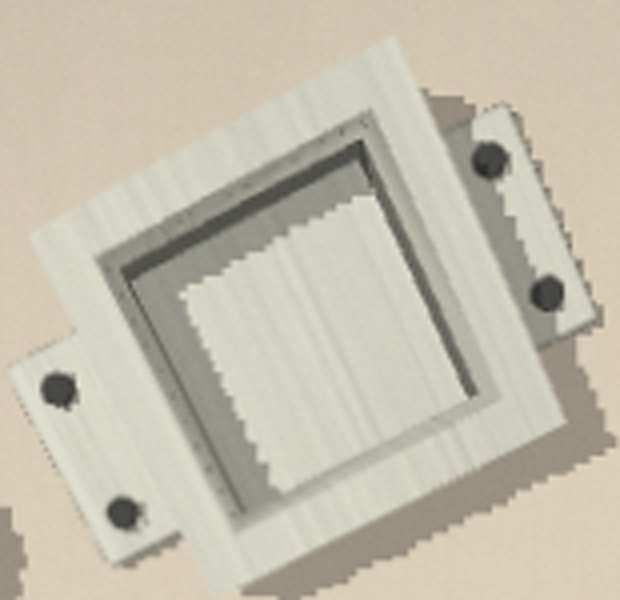

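View pics/f.png

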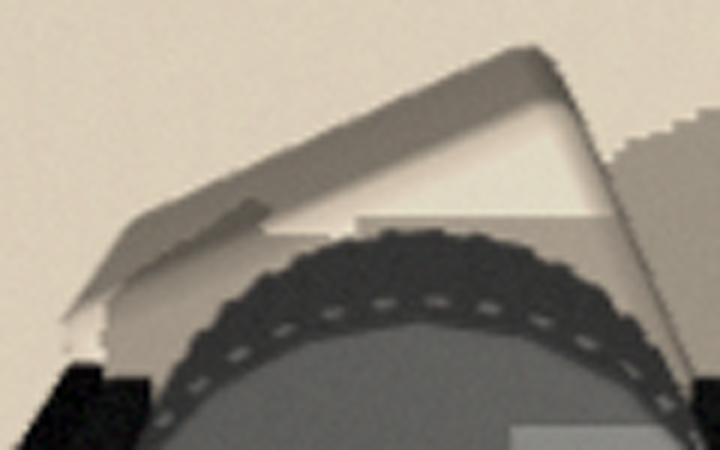

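The first crop shows the well bevel corners at (370,110), (97,258), (238,528) and (500,395), and the block top corners at (396,38), (30,235) and (567,422). The second shows the jar's lower front edge from (140,215) to (510,50) and its right shoulder edge from (575,110) to (690,385).

Run:
```python
from h import *
f='w2'; q=lambda L:[[175+(x-1.5)/4,(y-1.5)/4] for x,y in L]
B=onz(f,q([(370,110),(97,258),(238,528),(500,395)]),.03)[:,:2]; O=onz(f,q([(396,38),(30,235),(218,600),(567,422)]),.03)[:,:2]
for X in(B,O):
    print('centre',X.mean(0)); print([(round(np.degrees(np.arctan2(*(X[(i+1)%4]-X[i])[::-1]))%90,1),round(np.hypot(*(X[(i+1)%4]-X[i])),4)) for i in range(4)])
j=lambda L:[[180+(x-2.5)/6,155+(y-2.5)/6] for x,y in L]
zb=.1473+.019-.067
for L,z in (((140,215),(510,50)),zb),(((575,110),(690,385)),zb+.044),(((270,230),(550,100)),zb+.044):
    X=onz(f,j(L),z)[:,:2]; v=X[1]-X[0]; n=np.array([-v[1],v[0]])/np.hypot(*v)
    print('jar yaw',np.degrees(np.arctan2(v[1],v[0]))%90,'dist of tcp to edge',(np.array([.47306,-.1494])-X[0])@n)
```

```text
centre [ 0.47340573 -0.25591265]
[(np.float64(26.8), np.float64(0.0725)), (np.float64(27.4), np.float64(0.0717)), (np.float64(26.6), np.float64(0.0719)), (np.float64(27.0), np.float64(0.072))]
centre [ 0.47303831 -0.25515118]
[(np.float64(26.5), np.float64(0.0965)), (np.float64(26.6), np.float64(0.0973)), (np.float64(27.0), np.float64(0.0969)), (np.float64(26.9), np.float64(0.0965))]
jar yaw 24.372678721609702 dist of tcp to edge -0.029560381240892712
jar yaw 23.691364674996336 dist of tcp to edge -0.02935365657436502
jar yaw 25.515811192886446 dist of tcp to edge -0.029670390131214013
```

```bash
python3 -m pendant '[[[0.15,0,0,-0.01],[0.4,0,0,-0.022],[0.65,0,0,-0.022],[0.85,0,0.1,-0.022],[1,0,0.3,-0.022],[1,0,0.4,-0.022],[1,0,0.4,-0.022]]]' 1 && python3 -m pendant '[[[0.05,0,0.1,0],[0.09,0,0.2,0],[0.09,0,0.22,0],[0.09,0,0.22,0],[0.09,0,0.22,0]]]' 1
python3 - <<'E'
from h import *
im=cap('wrist','w3'); s=sense(); print(s['tcp_pos'],s['ee_rot'][0],s['joints'],s['wrist_force']); cap('side','d3'); a=cap('scene','s3')
print(proj('w3',[s['tcp_pos']]))
cv2.imwrite('pics/g.png',np.hstack([cv2.resize(im[60:230,160:340],(440,416),interpolation=cv2.INTER_CUBIC),cv2.resize(a[190:310,220:320],(347,416),interpolation=cv2.INTER_CUBIC)])[:,:,::-1])
E
```

```text
time_s: 5.0
tcp_pos: [0.4716, -0.2493, 0.1058]
ee_rot: [[0.043, -0.999, -0.004], [-0.999, -0.043, 0.001], [-0.002, 0.004, -1.0]]
wrist_force: [0.3, 0.0, -3.9]
gripper_width: 0.652
gripper_force: 30.0
time_s: 5.5
tcp_pos: [0.4737, -0.2589, 0.0858]
ee_rot: [[0.044, -0.999, 0.0], [-0.999, -0.044, -0.0], [0.0, -0.0, -1.0]]
wrist_force: [0.6, -0.3, -4.1]
gripper_width: 0.65
gripper_force: 30.0
[ 0.47374142 -0.25895558  0.08597365] [ 4.43364453e-02 -9.99016289e-01  8.56612780e-04] [-1.14402325e+01  2.19484547e+01 -2.18889900e+01  1.19737815e-02
 -4.61107345e+01  1.39730685e+01] [ 0.07061315  0.59299453 -3.33811972]
[[250.16445061 232.80072809]]
```

View pics/g.png

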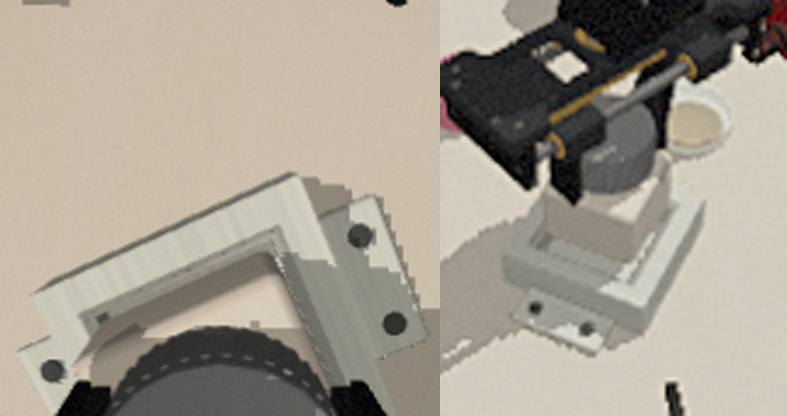

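The jar hovers over the well, nearly parallel to it. In the wrist panel the block's outer front edge runs from (35,293) to (297,175), and the jar's shoulder front edge from about (110,330) to (265,252). Next I check the relative offsets.

Run:
```python
from h import *
f='w3'; t=np.array([.47374,-.25896]); a=np.radians(26.8); n1=np.array([np.sin(a),-np.cos(a)]); n2=-np.array([np.cos(a),np.sin(a)])
j=lambda L:[[160+(x-.7)/2.444,60+(y-.7)/2.444] for x,y in L]
for nm,L,z,n in(('block front 49',((35,293),(297,175)),.03,n1),('block right 49',((297,175),(383,355)),.03,n2),('bevel front 36',((85,318),(278,230)),.03,n1),('bevel right 36',((278,230),(340,355)),.03,n2),
  ('jar front 31',((150,310),(255,255)),.082,n1),('jar right 31',((280,262),(330,375)),.082,n2)):
    X=onz(f,j(L),z)[:,:2]; v=X[1]-X[0]; print(nm,((X-t)@n).round(4),'yaw',np.degrees(np.arctan2(v[1],v[0]))%90)
```

```text
block front 49 [0.046  0.0457] yaw 26.62924061022619
block right 49 [0.047  0.0508] yaw 30.021181502648176
bevel front 36 [0.0314 0.032 ] yaw 27.28944806872485
bevel right 36 [0.0346 0.0374] yaw 30.087555588859715
jar front 31 [0.034 0.036] yaw 30.611365397210164
jar right 31 [0.0304 0.0308] yaw 27.415876094044123
```

```bash
python3 -m pendant '[[[-0.007,0.004,0,0],[-0.015,0.007,0.04,0],[-0.015,0.007,0.08,0],[-0.015,0.007,0.12,0],[-0.015,0.007,0.15,0],[-0.015,0.007,0.15,0]]]' 1; python3 -c "
from station import sense;s=sense();print(s['wrist_force'],s['moment'])"
```

```text
time_s: 6.25
tcp_pos: [0.4722, -0.2574, 0.0698]
ee_rot: [[0.044, -0.999, -0.001], [-0.999, -0.044, 0.0], [-0.0, 0.001, -1.0]]
wrist_force: [0.3, 0.6, -4.0]
gripper_width: 0.653
gripper_force: 30.0
[ 0.31906845  0.58904825 -4.01892893] [ 0.03038048  0.03690494 -0.00503349]
```

```bash
python3 -m pendant '[[[0,0,0.04,0],[0,0,0.08,0],[0,0,0.11,0],[0,0,0.14,0],[0,0,0.15,0],[0,0,0.15,0]]]' 1; python3 -c "
from station import sense;s=sense();print(s['wrist_force'],s['moment'],s['joints'])"
```

```text
time_s: 6.85
tcp_pos: [0.4727, -0.2575, 0.056]
ee_rot: [[0.044, -0.999, 0.0], [-0.999, -0.044, -0.0], [0.0, -0.0, -1.0]]
wrist_force: [-1.0, 1.1, 0.7]
gripper_width: 0.651
gripper_force: 30.0
[-0.96824019  1.09201974  0.69018955] [ 0.23464294  0.41293275 -0.04828894] [-1.13061887e+01  2.42075553e+01 -2.37781180e+01  1.49384523e-02
 -4.20019537e+01  1.38300267e+01]
```

```bash
python3 -m pendant '[[[0,0,0.02,0],[0,0,0.03,0],[0,0,0.03,0],[0,0,0.03,0]]]' 1; python3 -c "
from station import sense;s=sense();print(s['wrist_force'],s['moment'])"
```

```text
time_s: 7.25
tcp_pos: [0.4729, -0.2576, 0.0555]
ee_rot: [[0.045, -0.999, 0.001], [-0.999, -0.045, -0.001], [0.001, -0.001, -1.0]]
wrist_force: [-5.2, 5.3, 15.5]
gripper_width: 0.649
gripper_force: 30.0
[-5.1513511   5.25696184 15.51163226] [ 1.38346991  1.67592387 -0.00746816]
```

```bash
python3 -m pendant '[[[0,0,-0.015,-0.03],[0,0,-0.015,-0.08],[0,0,-0.015,-0.14],[0,0,-0.015,-0.20],[0,0,-0.015,-0.26],[0,0,-0.015,-0.32],[0,0,-0.015,-0.37],[0,0,-0.015,-0.37]]]' 1; python3 -c "
from station import sense;s=sense();print(s['wrist_force'],s['moment'],s['joints'])"
```

```text
time_s: 8.05
tcp_pos: [0.4749, -0.2583, 0.0565]
ee_rot: [[0.708, -0.706, 0.005], [-0.706, -0.708, -0.002], [0.005, -0.002, -1.0]]
wrist_force: [-1.1, 0.3, 7.3]
gripper_width: 0.651
gripper_force: 30.0
[-1.05387165  0.30880766  7.27263688] [0.11983677 0.37259918 0.10815981] [-11.30587621  24.21296373 -23.69979912   0.11056929 -41.76817404
  56.33325938]
```

```bash
python3 -m pendant '[[[0,0,0,-0.06],[0,0,0,-0.12],[0,0,0,-0.18],[0,0,0,-0.24],[0,0,0,-0.30],[0,0,0,-0.35],[0,0,0,-0.37],[0,0,0,-0.37]]]' 1
python3 - <<'E'
from h import *
s=sense();print(s['wrist_force'],s['moment'],s['joints']); im=cap('wrist','w4'); a=cap('scene','s4')
cv2.imwrite('pics/k.png',np.hstack([cv2.resize(im[60:250,130:380],(440,334),interpolation=cv2.INTER_CUBIC),cv2.resize(a[200:300,220:320],(334,334),interpolation=cv2.INTER_CUBIC)])[:,:,::-1])
E
```

```text
time_s: 8.85
tcp_pos: [0.4756, -0.2573, 0.0565]
ee_rot: [[0.999, -0.045, 0.007], [-0.045, -0.999, -0.001], [0.007, 0.001, -1.0]]
wrist_force: [1.3, 5.4, 8.5]
gripper_width: 0.651
gripper_force: 30.0
[1.28375675 5.392824   8.53378249] [ 1.61862323 -0.11661765 -0.10029531] [-1.12345256e+01  2.42056789e+01 -2.36706183e+01 -1.72914824e-02
 -4.17299697e+01  9.86434369e+01]
```

View pics/k.png

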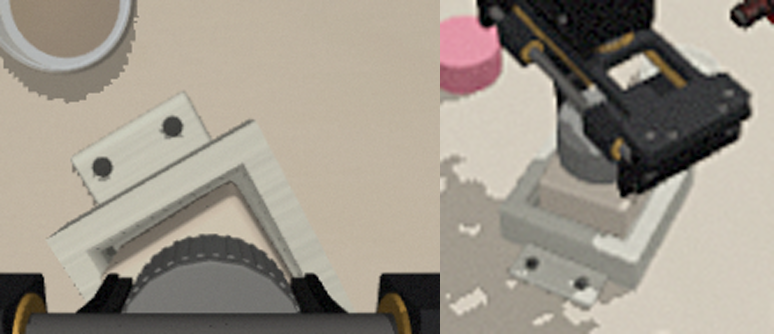

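The jar sits down in the holder and the cap is gripped after 85° of turn. I'll lift slowly and use the wrist force to tell whether the jar came along.

```bash
python3 -m pendant '[[[0,0,-0.02,0],[0,0,-0.04,0],[0,0,-0.06,0],[0,0,-0.07,0],[0,0,-0.07,0],[0,0,-0.07,0]]]' 1; python3 -c "
from station import sense;s=sense();print(s['wrist_force'],s['moment'])"
```

```text
time_s: 9.55
tcp_pos: [0.4726, -0.2577, 0.0608]
ee_rot: [[0.999, -0.047, -0.0], [-0.047, -0.999, -0.0], [-0.0, 0.0, -1.0]]
wrist_force: [2.4, -0.1, -0.2]
gripper_width: 0.649
gripper_force: 30.0
[ 2.36676174 -0.0712316  -0.2159399 ] [ 0.07831271 -0.35897715  0.00708373]
```

```bash
python3 -m pendant '[[[0,0,-0.05,0],[0,0,-0.13,0],[0,0,-0.22,0],[0,0,-0.31,0],[0,0,-0.39,0],[0,0,-0.44,0],[0,0,-0.45,0],[0,0,-0.45,0]]]' 1
python3 - <<'E'
from h import *
a=cap('scene','s5'); s=sense();print(s['tcp_pos'],s['wrist_force'],s['gripper_width'])
# jar shoulder check: project expected shoulder corners & sample colour, compare to s4 picture
b=np.load('pics/s4.npy').astype(int)
c=np.array([.473,-.2565]);t=np.radians(27)
for dx,dy in((-1,-1),(1,-1)):
    p=c+.028*np.array([np.cos(t)*dx-np.sin(t)*dy,np.sin(t)*dx+np.cos(t)*dy])
    u,v=proj('s5',[[*p,.052]])[0].round().astype(int); print((u,v),a[v,u],b[v,u])
# changes between s4 and s5 in holder/lower jar region, and lit neck pixels between cap and jar
u,v=proj('s5',[[.473,-.257,.03]])[0].astype(int); print('low region diff',np.mean(np.abs(a[v+5:v+30,u-30:u+25].astype(int)-b[v+5:v+30,u-30:u+25]).max(2)>25))
for z in(.13,.115,.10,.092,.08,.07,.06):
    u,v=proj('s5',[[.473,-.257,z]])[0].round().astype(int); print(z,(u,v),a[v,u])
E
```

```text
time_s: 10.35
tcp_pos: [0.4725, -0.2575, 0.1062]
ee_rot: [[0.999, -0.047, 0.0], [-0.047, -0.999, 0.0], [0.0, -0.0, -1.0]]
wrist_force: [0.2, 0.4, -0.3]
gripper_width: 0.651
gripper_force: 30.0
[ 0.4723437  -0.25741066  0.10586877] [ 0.96540659 -0.95120956 -0.64412608] 0.6504076124690146
(np.int64(273), np.int64(261)) [211 204 190] [182 176 160]
(np.int64(284), np.int64(243)) [208 202 188] [56 61 59]
low region diff 0.07054545454545455
0.13 (np.int64(267), np.int64(222)) [33 40 34]
0.115 (np.int64(267), np.int64(227)) [17 17 17]
0.1 (np.int64(267), np.int64(232)) [91 94 87]
0.092 (np.int64(267), np.int64(235)) [96 95 92]
0.08 (np.int64(267), np.int64(239)) [101 101  97]
0.07 (np.int64(267), np.int64(242)) [18 22 17]
0.06 (np.int64(267), np.int64(245)) [163 155 144]
```

```bash
python3 -c "
from station import r;print(r.finish_job())"
```

```text
the job is handed in; nothing more can be done
None
```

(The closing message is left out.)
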